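# Set the nitrogen pressure and lock the regulator

### The job

On the nitrogen control unit, turn the regulator knob until the gauge needle points where the set hand on the dial rim points, then turn the lock ring under the knob clockwise until it is tight. Nip it up by feel and stop once it is firm, never forcing it: a forced ring flattens its spring washer and drags the knob off the setting. Leave the small outlet valve, the gauge and everything on and around the unit undisturbed.

Things in the scene. Friction and masses are not known exactly. Their poses are not given: they have to be found in the camera images.
- station: Nitrogen control unit, grey steel box 200 (x) x 300 (y) x 75 mm with a flat top panel, fixed on the bench. Origin: centre of its underside; x points away from its front (front faces -x), y to its left, z up. On the panel, in this frame (mm): regulator axis (0, 85), gauge centre (10, -40), outlet valve (-50, -115).
- knob_grip (a point): Point on the vertical regulator axis at mid-height of its knob, fixed to the unit. Black round ribbed knob 40 mm diameter, 26 mm tall, top 151 mm above the bench; a 3 mm gap below it, then the lock ring. Clockwise from above raises the pressure. It turns stiffly at 0.42 N m and stays where it is left.
- ring_grip (a point): Point on the same axis at mid-height of the lock ring, fixed to the unit (does not show the ring's angle). Knurled steel ring 54 mm diameter, 14 mm tall, 108 to 122 mm above the bench; the bell below it is 41 to 48 mm across, above a hex nut on the panel. The ring runs down clockwise from above at 0.10 N m and seats after an unknown 0.5 to 1.15 rad. Over 0.42 N m drags the knob.
- knob (a joint): Regulator knob angle (rad), grows clockwise from above. The lock ring rides on its spindle and turns with it. The gauge needle turns 0.8 rad clockwise per 1 rad of knob.
- needle_dir (a point): 22 mm out along the gauge needle (slim black pointer from the dial centre), its x axis pointing outwards along it. The gauge is 72 mm across, lies face up in the panel, its rim 11 mm high; the needle moves clockwise from above as the pressure rises.
- set_dir (a point): 22 mm out along the set hand (short broad black wedge at the dial's rim, fixed by the user), its x axis pointing outwards through it. The needle is to point the same way. It always starts 0.55 to 1.5 rad clockwise of the needle.
- gauge: The pressure gauge (bezel 72 mm across, 11 mm high, glass over the dial); origin at its centre on the panel. Not to be pressed on.
- outlet_valve (a joint): Angle (rad) of the outlet valve: a plain black knob 22 mm across with no ring, top 102 mm above the bench. To be left as it is.
- vial: Capped glass vial, 26 mm diameter, 55 mm tall, standing on the unit's panel in front of the gauge; origin at the centre of its foot. Leave standing.
- reagent: Glass reagent bottle with orange cap, 56 mm diameter, 120 mm tall, beside the unit; origin at the centre of its foot. Leave standing.
- beaker: Glass beaker, 66 mm across, 85 mm tall, beside the unit; origin at the centre of its foot. Leave standing.
- tube_rack: White rack of microtubes, 60 x 160 x 45 mm, in front of the unit; origin at the centre of its underside. Leave in place.
- washer_top (a point): Top of the wave spring washer (45 mm across) under the lock ring; z 108 mm in the unit's frame while the ring is loose. The seated ring flattens it, the torque rising 4 N m per rad: 0.15 mm when tight (0.18 N m while turning), 0.75 mm when forced (0.38 N m); let go it keeps 0.15 to 0.39 mm. Far below its pose noise: go by torque. Held still, the torque can be 0.2 N m lower (friction).

How it is judged:
By the outcome, as a careful person would: the job done as asked, in the order asked, and still so for the second after the job is handed in, with the robot touching nothing.
It also fails if it takes over 72 s, if anything falls off the work surface, if the arm or the gripper's body presses on something with over 40 N, if the wrist force passes 120 N, or if a joint passes its speed limit or range.

### The arm

A 7-joint arm with a two-finger parallel gripper is mounted at the origin on the work surface. World frame = base frame: x ahead of the robot, y to its left, z up, the work surface at z = 0. Lengths are in mm, angles in rad, forces in N, time in s.
With the tool pointing down it reaches from about 400 to 875 mm from the base axis. Payload 4.4 kg.
Tool frame: the origin (TCP) lies on the centre line of the jaws, within the pads' length; the fingertips stand 19 mm ahead of it and the grasp point (between the pads) is the TCP; z points along the fingers, y is the line along which they close (so a half turn about z gives the same grasp; the last joint's range is limited). The gripper opens to 85 mm and grips with 20 to 120 N. Pads are 22 mm wide; open, the fingers measure 114 mm over their backs; the gripper's body (76 mm by 85 mm) begins 54 mm behind the grasp point. The pads swing forward as they close: fully open they stand 13 mm farther back than shut.
Start: joints at [-1.337, 0.628, 0.038, 1.517, -0.027, 0.996, -0.02], TCP at [191.94, 621.029, 250.313] pointing down, gripper open.
Joint ranges: [-3.06, 3.06], [-0.37, 2.12], [-1.25, 1.32], [0.18, 2.47], [-1.1, 4.24], [0.23, 1.98], [-2.94, 2.94]. Speed limits (rad/s): [2.57, 2.57, 3.14, 3.14, 3.14, 3.14, 3.14].

### API

Orientations are given as [roll, pitch, yaw] about the fixed x, y, z axes, in that order (R = Rz(yaw) Ry(pitch) Rx(roll)).
In Python, from cell import ctrl, viewer, silhouettes gives the robot as it stands.
- The arm moves only by the shell command python3 -m creep 'ROWS'. ROWS is JSON, a list of rows, each an object with "jaw": the gripper command: -1 is shut, 1 is fully open, values between are in proportion; "xyz": the shift along the tool's x, y, z in mm, a list of three; "angular": the turn, a rotation vector about the tool's x, y, z in rad, a list of three. In form: [{"jaw": jaw, "xyz": [tx, ty, tz], "angular": [rx, ry, rz]}, ...]. A call has 1 to 12 rows; each row is the pose to reach, as a shift and turn from the pose commanded when the call began, along the tool's axes at that moment; what a row does not reach only later rows make up. A row lasts 1/8 s, in which the tool goes at most 62.5 mm and 10.7 degrees, less where a joint would pass 70% of its speed; a pose out of reach is approached as far as the arm can. A call with a gripper value outside its range is refused whole. The fingers move at their own pace and stop on an object; the grip force is fixed at half the most. Time passes only in rows, so rows that repeat a pose let the fingers close. It gives the time, the measured TCP pose, the force, the opening and the grip force at its end, in the units of the state.
- ctrl.read_state(): the state, without advancing time (a new reading comes with each control period).
- viewer.get_image(name): name is "side" or "top" or "wrist"; returns (picture, depth): 480x640x3 uint8, red, green, blue; 480x640 float32, mm along the optical axis (not along the pixel's ray), 0 where there is no reading.
- viewer.camera_model(name): a dict with "fx", "fy", "cx", "cy" (pixels), "T" (4x4, takes a point from camera to world coordinates). Camera axes: x right, y down, z forward; pixel columns grow to the right and rows downward; lengths in mm; the calibration is good to about 2 mm. A picture is of the moment at which its call begins: read the wrist's pose just before it. camera_model takes no time and is no camera call; for the wrist camera it gives the pose at the moment of the call.
- ctrl.finish_job(): hands the job in; it is judged then, once.
Trained networks look in the newest picture that a camera, given by its name, has taken for a name from the list of things; names that differ only in an ending like _2 or _b are one class to them, and where a whole thing is asked for, a point or a joint stands for the part that bears it (a point fixed in the world has none). Each returns a list of dicts, best first, with "score" (0 to 1); they miss things now and then, are a little off and sometimes report something else, mostly with a low value. They report only what shows in the picture. A call takes as long as a camera call.
- silhouettes(camera, target): "pixels" (480x640 bool, what is visible of it) and "xy" ([column, row] in pixels, amid what is visible of it).
The state is a dict: "clock": time; "qpos": joint angles; "qd": joint speeds; "tau": joint torques, N m; "eef_pos": TCP position; "tool_rot": TCP orientation; "force": force on the tool from outside, world axes, zero at the start; "torque": the same for the moment, N m; "width": finger opening in mm; "gripper_force": force on a finger pad.
Only numpy, scipy, OpenCV 4.12 (cv2) and the standard library are available. Lean on these libraries where they do the work, as an engineer would, in place of code of your own. Each camera call takes 0.05 s, during which the arm holds its last target. There are 200 camera calls.

## Working session

There is one attempt and no reset: what is moved stays moved. The work goes in short steps, Python scripts to look and compute and a shell command to move; the robot and the scene stay as the last step left them, time stands still between calls to the robot, and variables do not carry over. Pictures are saved under pics/ and viewed, at most 10 in all, crops included, and the job is handed in when it is done.

```bash
ls; mkdir -p pics
cat > h.py <<'E'
import numpy as np, cv2
from cell import ctrl, viewer, silhouettes
def look(name, png=None):
    m=viewer.camera_model(name); im,d=viewer.get_image(name)
    if png: cv2.imwrite('pics/'+png, im[:,:,::-1])
    return m,im,d
def pt(m,u,v,d):
    return (m['T']@[ (u-m['cx'])/m['fx']*d,(v-m['cy'])/m['fy']*d,d,1])[:3]
def onz(m,u,v,z):
    r=m['T'][:3,:3]@[(u-m['cx'])/m['fx'],(v-m['cy'])/m['fy'],1]; o=m['T'][:3,3]
    return o+r*(z-o[2])/r[2]
def proj(m,p):
    c=np.linalg.inv(m['T'])@[*p,1]; return [m['fx']*c[0]/c[2]+m['cx'],m['fy']*c[1]/c[2]+m['cy']]
E
python3 - <<'E'
from h import *
s=ctrl.read_state(); print({k:np.round(v,3) for k,v in s.items()})
for c in ('top','wrist'):
    m,im,d=look(c,c+'0.png'); print(c,m)
    for t in ('station','knob','ring_grip','gauge','needle_dir','set_dir','outlet_valve','vial','reagent','beaker','tube_rack'):
        r=silhouettes(c,t)
        for x in r[:2]:
            u,v=x['xy']; ui,vi=int(u),int(v); n=x['pixels'].sum()
            dd=np.median(d[x['pixels']]) if n else 0
            print(t,round(x['score'],2),np.round(x['xy']),n,np.round(pt(m,u,v,dd)))
print(ctrl.read_state()['clock'])
E
```

```text
pics
{'clock': np.float64(0.0), 'qpos': array([-1.337,  0.629,  0.038,  1.518, -0.027,  0.996, -0.02 ]), 'qd': array([ 0.   ,  0.   ,  0.   , -0.001,  0.001,  0.001, -0.002]), 'tau': array([-0.0000e+00, -5.6340e+01,  1.2260e+00, -1.9344e+01,  1.1000e-02,
        1.0000e-02,  0.0000e+00]), 'eef_pos': array([191.788, 620.444, 249.394]), 'tool_rot': array([-3.14 ,  0.   ,  2.842]), 'force': array([-0.104, -0.127,  0.567]), 'torque': array([-0.017,  0.004,  0.018]), 'gripper_force': np.float64(0.0), 'width': np.float64(85.43)}
top {'fx': 575.8804190004681, 'fy': 575.8804190004681, 'cx': 328.0585506759793, 'cy': 232.36937231684988, 'T': array([[ 5.04878334e-03, -9.91053347e-01,  1.33370811e-01,
         4.36344972e+02],
       [-9.99986650e-01, -4.85702264e-03,  1.76310993e-03,
        -3.02828430e+01],
       [-1.09955095e-03, -1.33377932e-01, -9.91064639e-01,
         1.04154878e+03],
       [ 0.00000000e+00,  0.00000000e+00,  0.00000000e+00,
         1.00000000e+00]])}
station 0.62 [306. 224.] 20741 [581.   9.  78.]
knob 0.97 [257. 217.] 887 [581.  83. 147.]
ring_grip 0.81 [306. 227.] 
[... 159 characters left out ...]
. 103.]
vial 0.48 [305. 263.] 247 [510.   7. 130.]
reagent 0.75 [189. 231.] 1117 [567. 204.  84.]
reagent 0.5 [303. 263.] 225 [509.  11. 130.]
beaker 0.92 [438. 222.] 1346 [ 591. -223.   38.]
tube_rack 0.71 [303. 319.] 3285 [421.  14.  38.]
wrist {'fx': 410.5982043994346, 'fy': 410.5982043994346, 'cx': 322.20656416953597, 'cy': 241.59531389794932, 'T': array([[ 2.94474999e-01,  9.16201425e-01,  2.71770902e-01,
         1.22551521e+02],
       [ 9.55658969e-01, -2.82125803e-01, -8.43858231e-02,
         6.42399815e+02],
       [-6.40827278e-04,  2.84569815e-01, -9.58655105e-01,
         3.73390125e+02],
       [ 0.00000000e+00,  0.00000000e+00,  0.00000000e+00,
         1.00000000e+00]])}
1.2
```

View pics/top0.png

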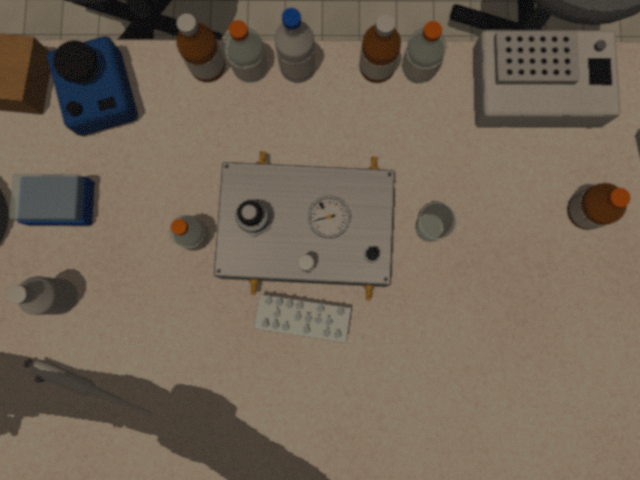

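The top picture shows the unit at columns 218–395 and rows 163–285. The knob is at about (252,213), the gauge at (329,217), the vial at (308,262) and the valve at (372,253). I'm moving the wrist camera over the unit for a closer look.

```bash
python3 -m creep '[{"jaw":1,"xyz":[-557,-471,10],"angular":[0,0,1.14]},{"jaw":1,"xyz":[-557,-471,10],"angular":[0,0,1.14]},{"jaw":1,"xyz":[-557,-471,10],"angular":[0,0,1.14]},{"jaw":1,"xyz":[-557,-471,10],"angular":[0,0,1.14]},{"jaw":1,"xyz":[-557,-471,10],"angular":[0,0,1.14]},{"jaw":1,"xyz":[-557,-471,10],"angular":[0,0,1.14]},{"jaw":1,"xyz":[-557,-471,10],"angular":[0,0,1.14]},{"jaw":1,"xyz":[-557,-471,10],"angular":[0,0,1.14]},{"jaw":1,"xyz":[-557,-471,10],"angular":[0,0,1.14]},{"jaw":1,"xyz":[-557,-471,10],"angular":[0,0,1.14]},{"jaw":1,"xyz":[-557,-471,10],"angular":[0,0,1.14]},{"jaw":1,"xyz":[-557,-471,10],"angular":[0,0,1.14]}]'
```

```text
clock: 2.7
eef_pos: [586.3, 3.1, 240.5]
tool_rot: [3.141, 0.001, 1.699]
force: [0.3, 0.5, -0.8]
width: 85.2
gripper_force: 0.0
```

```bash
python3 -m creep '[{"jaw":1,"xyz":[0,0,0],"angular":[0,0,0]},{"jaw":1,"xyz":[0,0,0],"angular":[0,0,0]}]'; python3 -c "
from h import *
print(ctrl.read_state()['qpos'])"
```

```text
clock: 2.95
eef_pos: [584.5, 7.4, 240.0]
tool_rot: [-3.141, -0.001, 1.702]
force: [0.3, 0.5, 0.7]
width: 85.5
gripper_force: 0.0
[-0.28616024  0.56801091  0.35497827  1.72378843 -0.24348263  0.89425319
  0.30267943]
```

Run:
```python
from h import *
m,im,d=look('wrist','w1.png'); print(np.round(m['T'],3))
for t in ('knob','ring_grip','gauge','needle_dir','set_dir','outlet_valve','vial'):
    for x in silhouettes('wrist',t)[:2]:
        u,v=x['xy']; n=x['pixels'].sum(); dd=np.median(d[x['pixels']])
        (cx,cy),r=cv2.minEnclosingCircle(np.argwhere(x['pixels'])[:,::-1].astype(np.float32))
        print(t,round(x['score'],2),np.round(x['xy']),n,np.round(pt(m,u,v,dd)),'circ',round(cx),round(cy),round(r))
```

```text
[[ 9.91000e-01  1.27000e-01  3.60000e-02  5.75017e+02]
 [ 1.32000e-01 -9.50000e-01 -2.82000e-01  7.91450e+01]
 [-1.00000e-03  2.84000e-01 -9.59000e-01  3.63193e+02]
 [ 0.00000e+00  0.00000e+00  0.00000e+00  1.00000e+00]]
knob 0.68 [355.  95.] 7542 [589.  93. 149.] circ 354 93 51
knob 0.59 [211. 225.] 2236 [517.  11. 126.] circ 212 225 32
ring_grip 0.78 [338. 178.] 104748 [590.  42.  74.] circ 346 192 237
ring_grip 0.72 [130. 171.] 17764 [428.  20.  35.] circ 124 170 109
gauge 0.55 [330. 278.] 7473 [595. -31.  80.] circ 329 277 50
gauge 0.22 [335. 179.] 104802 [589.  41.  74.] circ 345 192 236
needle_dir 0.72 [329. 277.] 199 [594. -30.  82.] circ 328 270 21
needle_dir 0.23 [334. 177.] 104697 [588.  42.  74.] circ 346 192 236
set_dir 0.41 [358. 266.] 101 [613. -18.  83.] circ 357 266 8
outlet_valve 0.83 [230. 364.] 898 [ 530. -100.  100.] circ 232 363 18
outlet_valve 0.32 [328. 278.] 237 [594. -30.  82.] circ 328 270 21
vial 0.34 [355. 267.] 117 [612. -19.  83.] circ 356 266 8
```

View pics/w1.png

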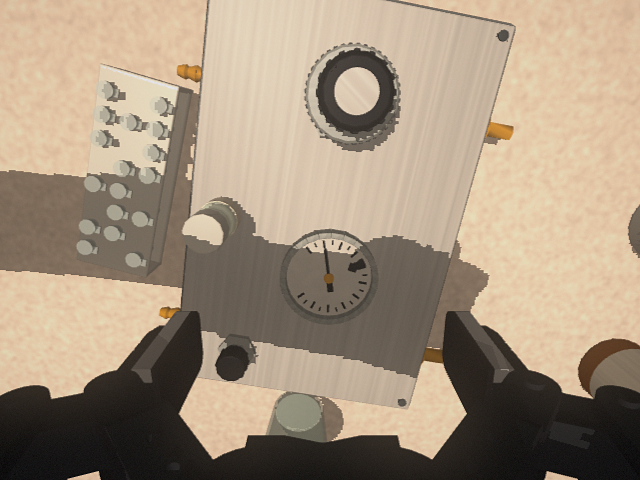

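The wrist picture shows the knob at (355,92), with the knurled ring around it, and the gauge centre at (328,278). The needle points up to (325,240). The set hand is at (357,266), roughly 70° clockwise of the needle. Next I'll measure these precisely.

```bash
cat >> h.py <<'E'
def cloud(m,d):
    v,u=np.mgrid[:480,:640]; P=np.stack([(u-m['cx'])/m['fx']*d,(v-m['cy'])/m['fy']*d,d],-1)@m['T'][:3,:3].T+m['T'][:3,3]
    P[d<=0]=np.nan; return P
def circ(P,z0,z1,c,R):
    s=(P[...,2]>z0)&(P[...,2]<z1)&(np.hypot(P[...,0]-c[0],P[...,1]-c[1])<R)
    q=P[s]; (x,y),r=cv2.minEnclosingCircle(q[:,:2].astype(np.float32)); return np.round([x,y,r,q[:,2].mean(),len(q)],1)
def hand(m,im,cx,z=82):
    "angles on dial plane of dark pixels, rectified picture"
    c=np.array(cx); N=400; S=10 # px/mm
    g=(np.arange(N)-N/2)/ (N/80)
    X,Y=np.meshgrid(g,g); W=np.stack([c[0]+X,c[1]-Y,0*X+z,1+0*X],-1)@np.linalg.inv(m['T']).T
    u=m['fx']*W[...,0]/W[...,2]+m['cx']; v=m['fy']*W[...,1]/W[...,2]+m['cy']
    return cv2.remap(im,u.astype(np.float32),v.astype(np.float32),cv2.INTER_CUBIC)  # 5px/mm, x right, y up
E
python3 - <<'E'
from h import *
m,im,d=look('wrist'); P=cloud(m,d)
print('knobtop',circ(P,147,156,(590,90),35),'ring',circ(P,112,126,(590,90),40))
print('vial',circ(P,124,140,(515,10),30),'panel z',np.nanmedian(P[170:210,300:400,2]))
print('bezel',circ(P,84,92,(596,-33),45))
# station corners via panel mask
s=((P[...,2]>70)&(P[...,2]<80)&(P[...,0]>450)).astype(np.uint8)
print(cv2.minAreaRect(P[s>0][:,:2].astype(np.float32)))
for t in('needle_dir','set_dir','gauge'):
    x=silhouettes('wrist',t)[0]; q=np.argwhere(x['pixels'])[:,::-1]
    w=np.array([onz(m,a,b,80) for a,b in q]); c=w.mean(0)
    (gx,gy),r=cv2.minEnclosingCircle(w[:,:2].astype(np.float32))
    e,V=np.linalg.eigh(np.cov(w[:,:2].T)); print(t,np.round(c,1),np.round(np.sqrt(e),1),V[:,1],'circ',gx,gy,r)
cv2.imwrite('pics/g1.png',cv2.resize(hand(m,im,(596,-33)),(600,600))[:,:,::-1])
E
```

```text
knobtop [ 589.5   94.7   20.   150.3 4875. ] ring [ 589.7   94.8   27.2  121.  2371. ]
vial [ 513.4    5.6   12.7  129.2 1414. ] panel z 74.45520226905148
bezel [ 593.9  -30.6   36.1   85.4 1687. ]
((642.0892333984375, 6.8104705810546875), (357.0182189941406, 346.62060546875), 18.36643409729004)
needle_dir [613.1 -18.6  80. ] [1.7 3.4] [-0.80707273 -0.59045204] circ 613.05859375 -18.690858840942383 6.13909387588501
set_dir [612.7 -18.7  80. ] [1.9 3.7] [-0.79846111 -0.60204639] circ 612.2682495117188 -18.407567977905273 6.95452880859375
gauge [593.9 -30.3  80. ] [18.  18.9] [-0.18129474  0.98342881] circ 594.2578735351562 -31.101877212524414 37.761268615722656
```

View pics/g1.png

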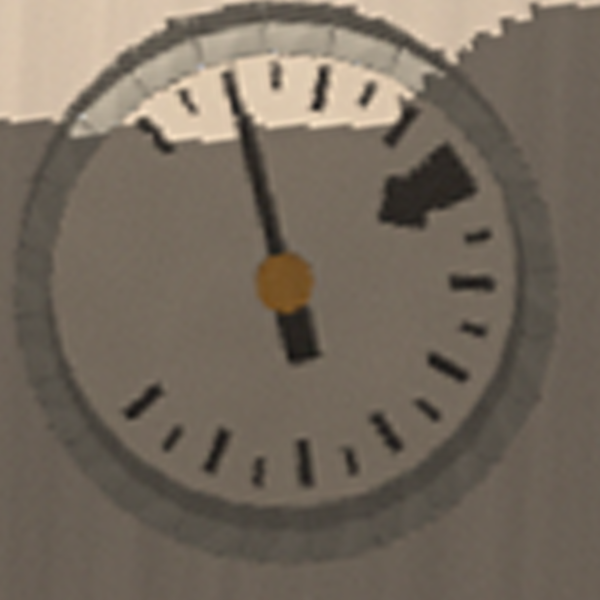

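Hub at rectified (285,283), needle tip at (230,75) and set hand at (382,218)–(461,168). That puts the needle at 104.7° and the set hand at 33.3°, so the needle has 1.245 rad to go and the knob about 1.556 rad clockwise. I'm approaching above the knob first and will check centring from there.

```bash
python3 -m creep '[{"jaw":1,"xyz":[86,14.6,40],"angular":[0,0,-0.16]},{"jaw":1,"xyz":[86,14.6,40],"angular":[0,0,-0.16]},{"jaw":1,"xyz":[86,14.6,40],"angular":[0,0,-0.16]},{"jaw":1,"xyz":[86,14.6,40],"angular":[0,0,-0.16]},{"jaw":1,"xyz":[86,14.6,40],"angular":[0,0,-0.16]}]'
python3 - <<'E'
from h import *
s=ctrl.read_state();print(s['eef_pos'],s['tool_rot'],s['qpos'],s['torque'])
m,im,d=look('wrist','w2.png'); P=cloud(m,d)
print('knobtop',circ(P,145,156,(590,93),35),'ring',circ(P,112,126,(590,93),40))
m,im,d=look('top'); P=cloud(m,d)
print('top bezel',circ(P,81,93,(594,-31),45))
E
```

```text
clock: 4.18
eef_pos: [588.7, 91.9, 200.9]
tool_rot: [3.141, 0.001, 1.859]
force: [-0.1, -0.7, 0.1]
width: 85.5
gripper_force: 0.0
[588.71577041  91.91830543 200.94415347] [3.14069737e+00 1.09347820e-03 1.85934438e+00] [-0.38935444  0.6243478   0.29801712  1.73285427 -0.23596645  0.81858691
  0.3060852 ] [ 0.01050192  0.02378787 -0.01768546]
knobtop [ 589.6   94.7   20.5  150.1 5296. ] ring [ 589.7   94.8   27.1  120.6 2640. ]
top bezel [592.2 -30.2  36.1  84.5 731. ]
```

View pics/w2.png

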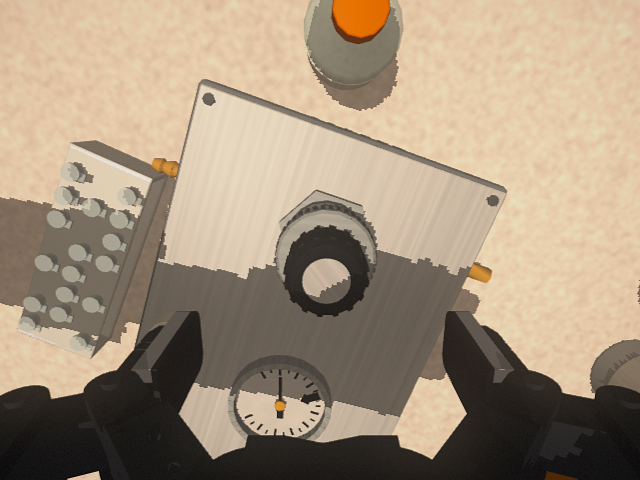

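The picture shows the knob midway between the open fingers, at about (327,275). I'll go down and grip it.

```bash
python3 -m creep '[{"jaw":1,"xyz":[0.5,0.7,30],"angular":[0,0,0]},{"jaw":1,"xyz":[0.5,0.7,55],"angular":[0,0,0]},{"jaw":1,"xyz":[0.5,0.7,55],"angular":[0,0,0]},{"jaw":1,"xyz":[0.5,0.7,55],"angular":[0,0,0]},{"jaw":-0.3,"xyz":[0.5,0.7,55],"angular":[0,0,0]},{"jaw":-0.3,"xyz":[0.5,0.7,55],"angular":[0,0,0]},{"jaw":-0.3,"xyz":[0.5,0.7,55],"angular":[0,0,0]},{"jaw":-0.3,"xyz":[0.5,0.7,55],"angular":[0,0,0]},{"jaw":-0.3,"xyz":[0.5,0.7,55],"angular":[0,0,0]},{"jaw":-0.3,"xyz":[0.5,0.7,55],"angular":[0,0,0]}]'
python3 - <<'E'
from h import *
s=ctrl.read_state();print(s['eef_pos'],s['tool_rot'],s['qpos'],s['force'],s['torque'],s['width'])
E
```

```text
clock: 5.52
eef_pos: [589.8, 94.7, 146.4]
tool_rot: [3.139, 0.0, 1.862]
force: [-0.4, 0.1, 6.6]
width: 38.2
gripper_force: 60.0
[589.78811689  94.65681189 146.39632024] [3.13902052e+00 7.17316164e-05 1.86189317e+00] [-0.37257099  0.6965525   0.26761719  1.77311874 -0.26539901  0.70463332
  0.32957943] [-0.35307742  0.12849463  6.63246123] [ 0.02839309 -0.02252759  0.03702815] 38.155910954282035
```

```bash
python3 -m creep '[{"jaw":-0.3,"xyz":[0,0,0],"angular":[0,0,0.1]},{"jaw":-0.3,"xyz":[0,0,0],"angular":[0,0,0.25]},{"jaw":-0.3,"xyz":[0,0,0],"angular":[0,0,0.4]},{"jaw":-0.3,"xyz":[0,0,0],"angular":[0,0,0.55]},{"jaw":-0.3,"xyz":[0,0,0],"angular":[0,0,0.7]},{"jaw":-0.3,"xyz":[0,0,0],"angular":[0,0,0.85]},{"jaw":-0.3,"xyz":[0,0,0],"angular":[0,0,1.0]},{"jaw":-0.3,"xyz":[0,0,0],"angular":[0,0,1.15]},{"jaw":-0.3,"xyz":[0,0,0],"angular":[0,0,1.3]},{"jaw":-0.3,"xyz":[0,0,0],"angular":[0,0,1.4]},{"jaw":-0.3,"xyz":[0,0,0],"angular":[0,0,1.5]},{"jaw":-0.3,"xyz":[0,0,0],"angular":[0,0,1.5]}]'
python3 - <<'E'
from h import *
s=ctrl.read_state();print(s['eef_pos'],s['tool_rot'],s['qpos'],s['force'],s['torque'],s['width'])
m,im,d=look('wrist')
G=cv2.resize(hand(m,im,(594,-30.6)),(400,400)); I=cv2.resize(im,(533,400))
cv2.imwrite('pics/w3.png',np.hstack([I[:,133:],G])[:,:,::-1])
E
```

```text
clock: 7.02
eef_pos: [589.7, 94.7, 146.4]
tool_rot: [3.141, -0.002, 0.361]
force: [-0.9, 0.9, 6.5]
width: 38.3
gripper_force: 60.1
[589.70336079  94.65185708 146.39708892] [ 3.14121898e+00 -2.30376507e-03  3.60662481e-01] [-0.613115    0.78762828  0.68818728  1.78024798 -0.66488501  0.81821857
 -0.8068028 ] [-0.87878614  0.92986037  6.45713158] [ 0.03972727  0.06860127 -0.36809845] 38.32767524270891
```

View pics/w3.png

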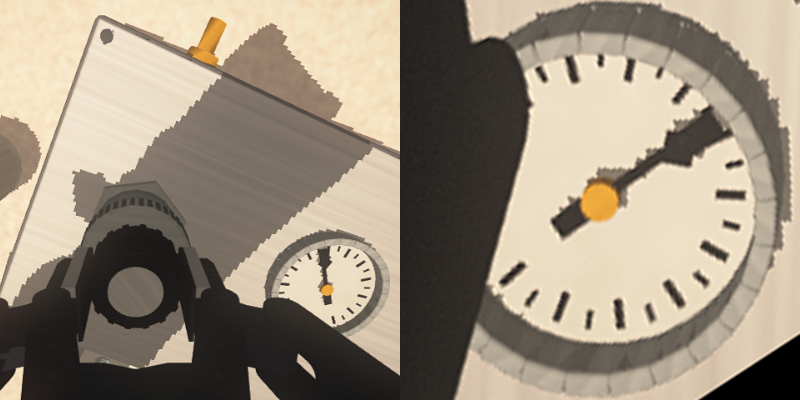

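The picture shows the needle almost over the set hand. Measuring the remaining angle.

```bash
cat >> h.py <<'E'
def dial(m,im,c,z=82):
    R=cv2.resize(hand(m,im,c,z),(800,800)).astype(float); v=R.max(2); h=R[...,0]-R[...,2]   # 10px/mm
    hub=np.argwhere(h>70); cen=np.array([800/2,800/2])
    s=hub[np.hypot(*(hub-cen).T)<60]; hc=s.mean(0)[::-1]
    yy,xx=np.mgrid[:800,:800]; dx=xx-hc[0]; dy=hc[1]-yy; r=np.hypot(dx,dy)/10; a=np.degrees(np.arctan2(dy,dx))
    o={}
    for r0 in list(range(5,26,1)):
        q=(r>=r0)&(r<r0+1)&(np.abs(a-35)<30)&(v<90); o[r0]=(round(a[q].mean(),1),round(np.ptp(a[q])*np.pi/180*r0,1)) if q.sum()>5 else None
    q=(r>4.5)&(r<9)&(np.abs((a+360)%360-215)<35)&(v<90); o['tail']=round(((a[q]+360)%360-180).mean(),1)
    return np.round(hc),o
E
python3 - <<'E'
from h import *
m,im,d=look('wrist'); print(dial(m,im,(594,-30.6)))
E
```

```text
(array([399., 403.]), {5: (np.float64(40.2), np.float64(2.1)), 6: (np.float64(40.7), np.float64(1.9)), 7: (np.float64(40.0), np.float64(1.9)), 8: (np.float64(39.7), np.float64(1.9)), 9: (np.float64(38.2), np.float64(1.9)), 10: (np.float64(38.4), np.float64(2.4)), 11: (np.float64(38.6), np.float64(2.3)), 12: (np.float64(38.0), np.float64(1.9)), 13: (np.float64(37.9), np.float64(1.9)), 14: (np.float64(37.5), np.float64(2.0)), 15: (np.float64(36.1), np.float64(3.0)), 16: (np.float64(34.0), np.float64(3.7)), 17: (np.float64(33.6), np.float64(5.2)), 18: (np.float64(33.4), np.float64(6.8)), 19: (np.float64(33.8), np.float64(7.8)), 20: (np.float64(34.3), np.float64(6.5)), 21: (np.float64(33.8), np.float64(5.6)), 22: (np.float64(33.8), np.float64(5.6)), 23: (np.float64(34.2), np.float64(14.4)), 24: (np.float64(34.0), np.float64(20.5)), 25: (np.float64(37.0), np.float64(11.7)), 'tail': np.float64(29.8)})
```

```bash
python3 -m creep '[{"jaw":-0.3,"xyz":[0,0,0],"angular":[0,0,0.03]},{"jaw":-0.3,"xyz":[0,0,0],"angular":[0,0,0.06]},{"jaw":-0.3,"xyz":[0,0,0],"angular":[0,0,0.06]}]'
python3 - <<'E'
from h import *
m,im,d=look('wrist'); print(dial(m,im,(594,-30.6)))
s=ctrl.read_state();print(s['tool_rot'],s['torque'])
E
```

```text
clock: 7.5
eef_pos: [589.7, 94.7, 146.4]
tool_rot: [3.141, -0.002, 0.303]
force: [-0.1, 0.7, 6.3]
width: 37.9
gripper_force: 60.1
(array([399., 403.]), {5: (np.float64(38.2), np.float64(2.1)), 6: (np.float64(37.2), np.float64(1.7)), 7: (np.float64(36.7), np.float64(1.8)), 8: (np.float64(37.5), np.float64(1.9)), 9: (np.float64(36.2), np.float64(2.0)), 10: (np.float64(36.1), np.float64(2.1)), 11: (np.float64(36.1), np.float64(2.1)), 12: (np.float64(35.9), np.float64(1.9)), 13: (np.float64(35.2), np.float64(1.8)), 14: (np.float64(35.0), np.float64(1.8)), 15: (np.float64(35.0), np.float64(2.2)), 16: (np.float64(33.7), np.float64(3.3)), 17: (np.float64(33.7), np.float64(5.1)), 18: (np.float64(33.6), np.float64(6.9)), 19: (np.float64(34.0), np.float64(7.7)), 20: (np.float64(34.3), np.float64(6.5)), 21: (np.float64(33.7), np.float64(5.6)), 22: (np.float64(33.9), np.float64(5.7)), 23: (np.float64(34.2), np.float64(5.6)), 24: (np.float64(34.3), np.float64(10.6)), 25: (np.float64(36.8), np.float64(11.7)), 'tail': np.float64(27.8)})
[ 3.14141912e+00 -2.20722951e-03  3.02849545e-01] [-0.0007885   0.0043553   0.12213851]
```

```bash
python3 -m creep '[{"jaw":1,"xyz":[0,0,0],"angular":[0,0,0]},{"jaw":1,"xyz":[0,0,0],"angular":[0,0,0]},{"jaw":1,"xyz":[0,0,0],"angular":[0,0,0]},{"jaw":1,"xyz":[0,0,-50],"angular":[0,0,0]},{"jaw":1,"xyz":[0,0,-95],"angular":[0,0,0]}]'
python3 -m creep '[{"jaw":1,"xyz":[-30,82,0],"angular":[0,0,-1.4]},{"jaw":1,"xyz":[-30,82,0],"angular":[0,0,-1.4]},{"jaw":1,"xyz":[-30,82,0],"angular":[0,0,-1.4]},{"jaw":1,"xyz":[-30,82,0],"angular":[0,0,-1.4]},{"jaw":1,"xyz":[-30,82,0],"angular":[0,0,-1.4]},{"jaw":1,"xyz":[-30,82,0],"angular":[0,0,-1.4]},{"jaw":1,"xyz":[-30,82,0],"angular":[0,0,-1.4]},{"jaw":1,"xyz":[-30,82,0],"angular":[0,0,-1.4]},{"jaw":1,"xyz":[-30,82,0],"angular":[0,0,-1.4]},{"jaw":1,"xyz":[-30,82,0],"angular":[0,0,-1.4]},{"jaw":1,"xyz":[-30,82,0],"angular":[0,0,-1.4]}]'
python3 - <<'E'
from h import *
s=ctrl.read_state();print(s['tool_rot'],s['torque'],s['qpos'])
m,im,d=look('wrist'); print(dial(m,im,(594,-30.6)))
cv2.imwrite('pics/g4.png',cv2.resize(hand(m,im,(594,-30.6)),(600,600))[:,:,::-1])
P=cloud(m,d); print('knobtop',circ(P,147,156,(590,94),35))
E
```

```text
clock: 8.18
eef_pos: [588.5, 94.1, 241.1]
tool_rot: [3.141, 0.001, 0.301]
force: [0.4, -0.5, 0.9]
width: 85.5
gripper_force: 0.0
clock: 9.55
eef_pos: [584.4, 7.2, 240.2]
tool_rot: [-3.141, 0.0, 1.701]
force: [0.1, 0.0, -0.3]
width: 85.6
gripper_force: 0.0
[-3.14131899e+00  1.45202064e-04  1.70100433e+00] [-0.01478209  0.05487448 -0.00699252] [-0.31193461  0.57308278  0.39613391  1.72529139 -0.27063879  0.89770413
  0.32753478]
(array([399., 402.]), {5: (np.float64(37.3), np.float64(2.5)), 6: (np.float64(36.7), np.float64(2.6)), 7: (np.float64(36.5), np.float64(2.6)), 8: (np.float64(35.4), np.float64(2.8)), 9: (np.float64(34.5), np.float64(2.7)), 10: (np.float64(34.6), np.float64(2.5)), 11: (np.float64(34.5), np.float64(2.6)), 12: (np.float64(34.8), np.float64(2.5)), 13: (np.float64(34.6), np.float64(2.5)), 14: (np.float64(34.8), np.float64(2.6)), 15: (np.float64(34.3), np.float64(2.8)), 16: (np.float64(33.6), np.float64(3.5)), 17: (np.float64(33.8), np.float64(5.3)), 18: (np.float64(33.6), np.float64(7.2)), 19: (np.float64(33.9), np.float64(8.2)), 20: (np.float64(34.2), np.float64(8.3)), 21: (np.float64(34.4), np.float64(6.6)), 22: (np.float64(33.9), np.float64(10.9)), 23: (np.float64(37.5), np.float64(12.5)), 24: (np.float64(37.0), np.float64(17.9)), 25: (np.float64(34.3), np.float64(19.0)), 'tail': np.float64(29.9)})
knobtop [ 589.5   94.6   20.   150.3 4890. ]
```

View pics/g4.png

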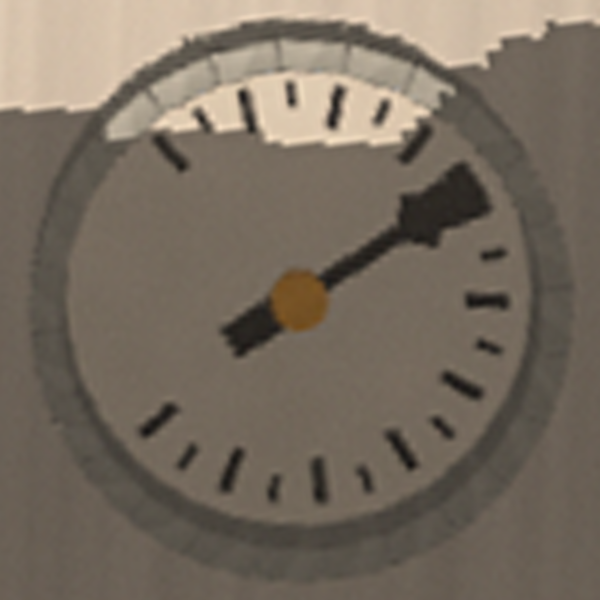

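The picture shows the needle through the middle of the set hand, about 0.25° off, so the knob is set. Now the lock ring, starting above it.

```bash
python3 -m creep '[{"jaw":1,"xyz":[86.2,15.9,40],"angular":[0,0,-0.16]},{"jaw":1,"xyz":[86.2,15.9,40],"angular":[0,0,-0.16]},{"jaw":1,"xyz":[86.2,15.9,40],"angular":[0,0,-0.16]},{"jaw":1,"xyz":[86.2,15.9,40],"angular":[0,0,-0.16]},{"jaw":1,"xyz":[86.2,15.9,80],"angular":[0,0,-0.16]},{"jaw":1,"xyz":[86.2,15.9,105],"angular":[0,0,-0.16]},{"jaw":1,"xyz":[86.2,15.9,115],"angular":[0,0,-0.16]},{"jaw":1,"xyz":[86.2,15.9,121],"angular":[0,0,-0.16]},{"jaw":1,"xyz":[86.2,15.9,127],"angular":[0,0,-0.16]},{"jaw":1,"xyz":[86.2,15.9,127],"angular":[0,0,-0.16]}]'
python3 - <<'E'
from h import *
s=ctrl.read_state();print(s['torque'],s['qpos'])
m,im,d=look('wrist'); P=cloud(m,d)
I=im.copy(); cv2.imwrite('pics/w5.png',I[:,:,::-1])
print('knob',circ(P,147,156,(590,94),35),dial(m,im,(594,-30.6))[1]['tail'])
E
```

```text
clock: 10.85
eef_pos: [589.2, 94.7, 113.5]
tool_rot: [3.141, 0.0, 1.862]
force: [-0.3, 0.8, 0.7]
width: 85.6
gripper_force: 0.0
[-0.01079389  0.05911183  0.01849405] [-0.37994455  0.74694033  0.28046784  1.79262998 -0.3178266   0.64592802
  0.3760547 ]
knob [  589.3    95.6    20.    150.2 11118. ] nanh.py:30: RuntimeWarning: Mean of empty slice.
  s=hub[np.hypot(*(hub-cen).T)<60]; hc=s.mean(0)[::-1]
  ret = um.true_divide(
h.py:35: RuntimeWarning: Mean of empty slice.
  q=(r>4.5)&(r<9)&(np.abs((a+360)%360-215)<35)&(v<90); o['tail']=round(((a[q]+360)%360-180).mean(),1)
  ret = ret.dtype.type(ret / rcount)
```

View pics/w5.png

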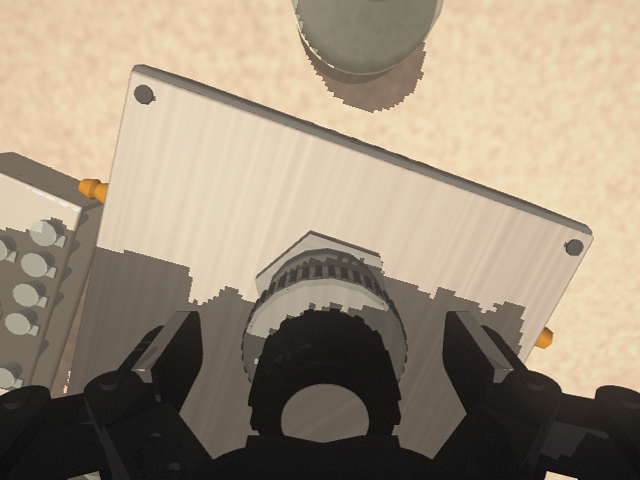

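The ring sits between the open fingers at columns 245–405, with clearance on both sides. Closing on it.

```bash
python3 -m creep '[{"jaw":0,"xyz":[0,0,0],"angular":[0,0,0]},{"jaw":0,"xyz":[0,0,0],"angular":[0,0,0]},{"jaw":0,"xyz":[0,0,0],"angular":[0,0,0]},{"jaw":0,"xyz":[0,0,0],"angular":[0,0,0]},{"jaw":0,"xyz":[0,0,0],"angular":[0,0,0]},{"jaw":0,"xyz":[0,0,0],"angular":[0,0,0]}]'
cat > st.py <<'E'
from cell import ctrl
import numpy as np
s=ctrl.read_state();print('yaw %.4f'%s['tool_rot'][2],'T',np.round(s['torque'],3),'F',np.round(s['force'],1),'w %.1f j7 %.2f qd7 %.3f tau7 %.3f'%(s['width'],s['qpos'][6],s['qd'][6],s['tau'][6]))
E
python3 st.py
python3 -m creep '[{"jaw":0,"xyz":[0,0,0],"angular":[0,0,0.025]},{"jaw":0,"xyz":[0,0,0],"angular":[0,0,0.05]},{"jaw":0,"xyz":[0,0,0],"angular":[0,0,0.075]},{"jaw":0,"xyz":[0,0,0],"angular":[0,0,0.1]}]'; python3 st.py
```

```text
clock: 11.65
eef_pos: [589.7, 94.9, 114.1]
tool_rot: [3.14, 0.0, 1.862]
force: [0.3, -0.1, 6.4]
width: 52.3
gripper_force: 62.0
yaw 1.8618 T [ 0.11  -0.039 -0.003] F [ 0.3 -0.1  6.4] w 52.3 j7 0.38 qd7 0.001 tau7 -0.009
clock: 12.15
eef_pos: [589.8, 95.0, 114.1]
tool_rot: [3.14, -0.0, 1.762]
force: [0.2, 0.7, 6.7]
width: 52.5
gripper_force: 62.0
yaw 1.7615 T [ 0.084 -0.059  0.06 ] F [0.2 0.7 6.7] w 52.5 j7 0.30 qd7 -0.144 tau7 0.049
```

```bash
python3 -m creep '[{"jaw":0,"xyz":[0,0,0],"angular":[0,0,0.05]},{"jaw":0,"xyz":[0,0,0],"angular":[0,0,0.1]},{"jaw":0,"xyz":[0,0,0],"angular":[0,0,0.15]},{"jaw":0,"xyz":[0,0,0],"angular":[0,0,0.2]},{"jaw":0,"xyz":[0,0,0],"angular":[0,0,0.24]},{"jaw":0,"xyz":[0,0,0],"angular":[0,0,0.27]},{"jaw":0,"xyz":[0,0,0],"angular":[0,0,0.29]},{"jaw":0,"xyz":[0,0,0],"angular":[0,0,0.31]},{"jaw":0,"xyz":[0,0,0],"angular":[0,0,0.33]}]'; python3 st.py
python3 -m creep '[{"jaw":0,"xyz":[0,0,0],"angular":[0,0,0.015]},{"jaw":0,"xyz":[0,0,0],"angular":[0,0,0.03]}]'; python3 st.py
python3 -m creep '[{"jaw":0,"xyz":[0,0,0],"angular":[0,0,0.015]},{"jaw":0,"xyz":[0,0,0],"angular":[0,0,0.03]}]'; python3 st.py
```

```text
clock: 13.28
eef_pos: [589.8, 94.9, 114.1]
tool_rot: [3.14, -0.001, 1.432]
force: [0.4, 0.1, 5.8]
width: 52.2
gripper_force: 61.9
yaw 1.4316 T [ 0.111 -0.129  0.115] F [0.4 0.1 5.8] w 52.2 j7 0.06 qd7 -0.114 tau7 0.020
clock: 13.52
eef_pos: [589.8, 94.9, 114.1]
tool_rot: [3.14, -0.001, 1.402]
force: [0.2, 1.4, 5.8]
width: 52.4
gripper_force: 61.9
yaw 1.4018 T [ 0.074 -0.082  0.084] F [0.2 1.4 5.8] w 52.4 j7 0.04 qd7 -0.085 tau7 -0.010
clock: 13.78
eef_pos: [589.8, 94.9, 114.1]
tool_rot: [3.14, -0.001, 1.372]
force: [-1.6, 0.3, 5.4]
width: 52.1
gripper_force: 61.9
yaw 1.3718 T [ 0.075 -0.085  0.082] F [-1.6  0.3  5.4] w 52.1 j7 0.02 qd7 -0.088 tau7 -0.009
```

```bash
echo "raise SystemExit(int(s['torque'][2]>0.15))" >> st.py
R() { :; }
python3 -m creep '[{"jaw":0,"xyz":[0,0,0],"angular":[0,0,0.012]},{"jaw":0,"xyz":[0,0,0],"angular":[0,0,0.025]}]' >/dev/null && python3 st.py && python3 -m creep '[{"jaw":0,"xyz":[0,0,0],"angular":[0,0,0.012]},{"jaw":0,"xyz":[0,0,0],"angular":[0,0,0.025]}]' >/dev/null && python3 st.py && python3 -m creep '[{"jaw":0,"xyz":[0,0,0],"angular":[0,0,0.012]},{"jaw":0,"xyz":[0,0,0],"angular":[0,0,0.025]}]' >/dev/null && python3 st.py && python3 -m creep '[{"jaw":0,"xyz":[0,0,0],"angular":[0,0,0.012]},{"jaw":0,"xyz":[0,0,0],"angular":[0,0,0.025]}]' >/dev/null && python3 st.py && python3 -m creep '[{"jaw":0,"xyz":[0,0,0],"angular":[0,0,0.012]},{"jaw":0,"xyz":[0,0,0],"angular":[0,0,0.025]}]' >/dev/null && python3 st.py && python3 -m creep '[{"jaw":0,"xyz":[0,0,0],"angular":[0,0,0.012]},{"jaw":0,"xyz":[0,0,0],"angular":[0,0,0.025]}]' >/dev/null && python3 st.py && python3 -m creep '[{"jaw":0,"xyz":[0,0,0],"angular":[0,0,0.012]},{"jaw":0,"xyz":[0,0,0],"angular":[0,0,0.025]}]' >/dev/null && python3 st.py && python3 -m creep '[{"jaw":0,"xyz":[0,0,0],"angular":[0,0,0.012]},{"jaw":0,"xyz":[0,0,0],"angular":[0,0,0.025]}]' >/dev/null && python3 st.py
```

```text
yaw 1.3468 T [ 0.074 -0.094  0.09 ] F [-0.4  0.3  5.3] w 52.0 j7 0.00 qd7 -0.076 tau7 -0.020
yaw 1.3219 T [ 0.084 -0.073  0.118] F [ 0.9 -0.2  5.3] w 52.2 j7 -0.02 qd7 -0.077 tau7 -0.019
yaw 1.2969 T [ 0.015 -0.058  0.076] F [0.4 0.2 5.5] w 52.3 j7 -0.03 qd7 -0.075 tau7 -0.019
yaw 1.2718 T [ 0.022 -0.068  0.068] F [0.1 0.2 5.8] w 52.3 j7 -0.05 qd7 -0.076 tau7 -0.019
yaw 1.2468 T [ 0.132 -0.114  0.097] F [-0.6 -0.4  3.3] w 51.9 j7 -0.07 qd7 -0.076 tau7 -0.019
yaw 1.2219 T [ 0.094 -0.07   0.095] F [0.6 0.1 5.7] w 52.4 j7 -0.09 qd7 -0.076 tau7 -0.019
yaw 1.1969 T [ 0.089 -0.071  0.148] F [-0.1  0.6  5.7] w 52.5 j7 -0.11 qd7 -0.076 tau7 -0.019
yaw 1.1719 T [ 0.056 -0.124  0.068] F [1.3 0.2 5.8] w 52.0 j7 -0.13 qd7 -0.077 tau7 -0.019
```

The joint-7 torque is far cleaner than the wrist moment, so I'll stop on either signal.

```bash
sed -i '$d' st.py; echo "raise SystemExit(int(s['torque'][2]>0.17 or abs(s['tau'][6]+.019)>.03))" >> st.py
python3 -m creep '[{"jaw":0,"xyz":[0,0,0],"angular":[0,0,0.012]},{"jaw":0,"xyz":[0,0,0],"angular":[0,0,0.025]}]' >/dev/null && python3 st.py && python3 -m creep '[{"jaw":0,"xyz":[0,0,0],"angular":[0,0,0.012]},{"jaw":0,"xyz":[0,0,0],"angular":[0,0,0.025]}]' >/dev/null && python3 st.py && python3 -m creep '[{"jaw":0,"xyz":[0,0,0],"angular":[0,0,0.012]},{"jaw":0,"xyz":[0,0,0],"angular":[0,0,0.025]}]' >/dev/null && python3 st.py && python3 -m creep '[{"jaw":0,"xyz":[0,0,0],"angular":[0,0,0.012]},{"jaw":0,"xyz":[0,0,0],"angular":[0,0,0.025]}]' >/dev/null && python3 st.py && python3 -m creep '[{"jaw":0,"xyz":[0,0,0],"angular":[0,0,0.012]},{"jaw":0,"xyz":[0,0,0],"angular":[0,0,0.025]}]' >/dev/null && python3 st.py && python3 -m creep '[{"jaw":0,"xyz":[0,0,0],"angular":[0,0,0.012]},{"jaw":0,"xyz":[0,0,0],"angular":[0,0,0.025]}]' >/dev/null && python3 st.py && python3 -m creep '[{"jaw":0,"xyz":[0,0,0],"angular":[0,0,0.012]},{"jaw":0,"xyz":[0,0,0],"angular":[0,0,0.025]}]' >/dev/null && python3 st.py && python3 -m creep '[{"jaw":0,"xyz":[0,0,0],"angular":[0,0,0.012]},{"jaw":0,"xyz":[0,0,0],"angular":[0,0,0.025]}]' >/dev/null && python3 st.py
```

```text
yaw 1.1468 T [ 0.067 -0.131  0.138] F [0.3 0.5 5. ] w 52.2 j7 -0.14 qd7 -0.076 tau7 -0.019
yaw 1.1219 T [ 0.066 -0.104  0.133] F [0.1 1.1 5.6] w 52.4 j7 -0.16 qd7 -0.078 tau7 -0.019
yaw 1.0969 T [ 0.095 -0.11   0.069] F [-0.   1.2  5.9] w 52.4 j7 -0.18 qd7 -0.077 tau7 -0.018
yaw 1.0719 T [ 0.078 -0.047  0.079] F [0.5 0.7 5.3] w 52.3 j7 -0.20 qd7 -0.076 tau7 -0.018
yaw 1.0468 T [ 0.079 -0.129  0.068] F [0.6 0.3 5.3] w 52.4 j7 -0.22 qd7 -0.079 tau7 -0.018
yaw 1.0219 T [ 0.019 -0.102  0.124] F [0.2 0.7 5.7] w 52.3 j7 -0.24 qd7 -0.077 tau7 -0.018
yaw 0.9971 T [ 0.061 -0.099  0.155] F [-0.3 -0.   5.6] w 52.1 j7 -0.26 qd7 -0.073 tau7 -0.099
```

Seating has begun: joint-7 torque went from −0.018 to −0.099 N m, which puts the ring at about 0.18 N m. A small nip more.

```bash
python3 -m creep '[{"jaw":0,"xyz":[0,0,0],"angular":[0,0,0.01]}]' >/dev/null ; python3 st.py
```

```text
yaw 0.9874 T [ 0.043 -0.112  0.225] F [-0.   0.2  5.4] w 52.1 j7 -0.26 qd7 -0.058 tau7 -0.160
```

The ring is firm at about 0.23 N m, between tight (0.18) and forced (0.38). I'll let go, lift and check the dial.

```bash
python3 -m creep '[{"jaw":1,"xyz":[0,0,0],"angular":[0,0,0]},{"jaw":1,"xyz":[0,0,0],"angular":[0,0,0]},{"jaw":1,"xyz":[0,0,0],"angular":[0,0,0]},{"jaw":1,"xyz":[0,0,0],"angular":[0,0,0]},{"jaw":1,"xyz":[0,0,-30],"angular":[0,0,0]},{"jaw":1,"xyz":[0,0,-80],"angular":[0,0,0]},{"jaw":1,"xyz":[0,0,-126],"angular":[0,0,0]},{"jaw":1,"xyz":[0,0,-126],"angular":[0,0,0]}]'
python3 -c "
import numpy as np
y=.984
d=np.array([584.7-589.4,7-94.5]);print(d@[np.cos(y),np.sin(y)],d@[np.sin(y),-np.cos(y)])"
```

```text
clock: 18.65
eef_pos: [591.3, 94.4, 243.0]
tool_rot: [3.136, -0.005, 0.987]
force: [-0.2, -0.7, -0.6]
width: 85.3
gripper_force: 0.0
-75.46526765899576 44.5346312116327
```

```bash
python3 -m creep '[{"jaw":1,"xyz":[-75,45,0],"angular":[0,0,-0.715]},{"jaw":1,"xyz":[-75,45,0],"angular":[0,0,-0.715]},{"jaw":1,"xyz":[-75,45,0],"angular":[0,0,-0.715]},{"jaw":1,"xyz":[-75,45,0],"angular":[0,0,-0.715]},{"jaw":1,"xyz":[-75,45,0],"angular":[0,0,-0.715]},{"jaw":1,"xyz":[-75,45,0],"angular":[0,0,-0.715]},{"jaw":1,"xyz":[-75,45,0],"angular":[0,0,-0.715]}]'
python3 - <<'E'
from h import *
m,im,d=look('wrist','w6.png'); print(dial(m,im,(594,-30.6)))
E
```

```text
clock: 19.52
eef_pos: [585.0, 7.5, 238.9]
tool_rot: [-3.141, 0.0, 1.701]
force: [0.3, -0.3, -0.4]
width: 85.4
gripper_force: 0.0
(array([399., 402.]), {5: (np.float64(37.4), np.float64(2.6)), 6: (np.float64(37.1), np.float64(2.6)), 7: (np.float64(36.1), np.float64(2.6)), 8: (np.float64(35.4), np.float64(2.9)), 9: (np.float64(34.5), np.float64(2.6)), 10: (np.float64(34.7), np.float64(2.6)), 11: (np.float64(34.6), np.float64(2.5)), 12: (np.float64(34.9), np.float64(2.5)), 13: (np.float64(34.5), np.float64(2.6)), 14: (np.float64(34.6), np.float64(2.7)), 15: (np.float64(34.3), np.float64(2.9)), 16: (np.float64(33.9), np.float64(3.3)), 17: (np.float64(33.6), np.float64(5.1)), 18: (np.float64(34.0), np.float64(7.0)), 19: (np.float64(33.7), np.float64(8.2)), 20: (np.float64(33.9), np.float64(8.4)), 21: (np.float64(34.1), np.float64(6.5)), 22: (np.float64(33.8), np.float64(6.4)), 23: (np.float64(37.0), np.float64(12.4)), 24: (np.float64(36.0), np.float64(18.1)), 25: (np.float64(33.8), np.float64(19.0)), 'tail': np.float64(29.7)})
```

View pics/w6.png

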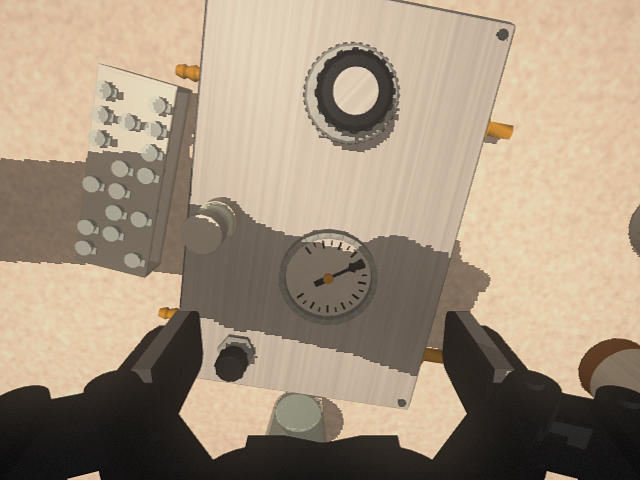

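The needle is still on the set hand at (355,267), unchanged by the tightening. The vial at (210,228), the valve at (232,362) and the rack are where they were. Handing in.

```bash
python3 -c "
from cell import ctrl
print(ctrl.finish_job())"
```

```text
the job is handed in; nothing more can be done
None
```

Job handed in at about 20 s: the needle points where the set hand does (about 0.25° off), the lock ring was nipped up to about 0.23 N m without moving the knob, and the vial, outlet valve, gauge and tube rack look unmoved in the last picture.

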